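# Right the fallen glaze bottles in the lane

## Robot

A 6-joint arm with a two-finger parallel gripper is mounted at the origin on the work surface. World frame = base frame: x ahead of the robot, y to its left, z up, the work surface at z = 0. Lengths are in m, angles in rad, forces in N, time in s.
With the tool pointing down it reaches from about 0.35 to 0.925 m from the base axis. Payload 6.4 kg.
Tool frame: the origin (TCP) lies on the centre line of the jaws, within the pads' length; the fingertips stand bot.tip_reach ahead of it and the grasp point (between the pads) lies 5 mm behind it (bot.tip_reach is the distance from the TCP to the fingertips, in m); z points along the fingers, y is the line along which they close (so a half turn about z gives the same grasp; the last joint's range is limited). The gripper opens to 94 mm and grips with 3 to 60 N. Pads are 16 mm wide; open, the fingers measure 119 mm over their backs; the gripper's body (75 mm by 177 mm) begins 78 mm behind the grasp point.
Start: joints at [-1.447, 0.245, 1.558, -0, 1.339, -0.174], TCP at [0.191, -0.621, 0.219] pointing down, gripper open.
Joint ranges: [-3.13, 3.13], [-1.02, 2.26], [0.13, 2.54], [-0.95, 4.09], [0.21, 2.88], [-2.74, 2.74]. Speed limits (rad/s): [2.57, 2.57, 3.14, 3.14, 3.14, 3.14].

## Interface

Orientations are given as a unit quaternion [x, y, z, w].
In Python, from bench import bot gives the robot as it stands.
- The arm moves only by the tool servo_tool, never from a script. Its argument "increments" is a list of rows, each a list of 5 numbers: the closure, from 0 (fully open) to 1 (shut), then the shift along the tool's x, y, z in m, then the turn about the tool's z in degrees. A call has 1 to 20 rows; each row shifts and turns the commanded pose from where the row before left it, along the tool's axes as they then stand; what a row does not reach is not made up. A row lasts 1/8 s, in which the tool goes at most 62.5 mm and 10.7 degrees, less where a joint would pass 70% of its speed; a pose out of reach is approached as far as the arm can. A call is refused whole if a number of a shift passes 0.0625 or a number of a turn 10.7, either way. A call with a gripper value outside its range is refused whole. The fingers move at their own pace and stop on an object; "grip_force" is the grip in N (left out, the last holds). Time passes only in rows, so rows that do not move let the fingers close. It gives the time, the measured TCP pose, the force, the opening and the grip force at its end, in the units of the state.
- bot.get_state(): the state, without advancing time (a new reading comes with each control period).
- bot.read_camera(name): name is "scene" or "top"; returns the picture (480x640x3 uint8, red, green, blue); there is no depth.
- bot.camera_params(name): a dict with "fx", "fy", "cx", "cy" (pixels), "position" and "attitude" of the camera in the world. Camera axes: x right, y down, z forward; pixel columns grow to the right and rows downward; lengths in m; the calibration is good to about 2 mm. A picture is of the moment at which its call begins. camera_params takes no time and is no camera call.
- bot.close_job(): hands the job in; it is judged then, once.
Trained networks look in the newest picture that a camera, given by its name, has taken for a name from the list of things; names that differ only in an ending like _2 or _b are one class to them, and where a whole thing is asked for, a point or a joint stands for the part that bears it (a point fixed in the world has none). Each returns a list of dicts, best first, with "conf" (0 to 1); they miss things now and then, are a little off and sometimes report something else, mostly with a low value. They report only what shows in the picture. A call takes as long as a camera call. They do not tell look-alikes from the thing itself.
- bot.masks_of(camera, query): "mask" (480x640 bool, what is visible of it) and "xy" ([column, row] in pixels, amid what is visible of it).
The state is a dict: "time_s": time; "joint_positions": joint angles; "joint_vel": joint speeds; "joint_torque": joint torques, N m; "ee_pos": TCP position; "tcp_rot": TCP orientation; "wrist_force": force on the tool from outside, world axes, zero at the start; "moment": the same for the moment, N m; "opening": finger opening in m; "grip_force": force on a finger pad.
Only numpy, scipy, OpenCV 4.12 (cv2) and the standard library are available. Lean on these libraries where they do the work, as an engineer would, in place of code of your own. Each camera call takes 0.05 s, during which the arm holds its last target. There are 200 camera calls.

## Task

Some glaze bottles have fallen over in the lane. First lay the brush flat in the grey tray, lengthwise, then lift the wooden hand-rest bridge off and stand it on the cork mat, lengthwise and wholly on it; then stand every fallen bottle upright inside the lane with its middle on the blue stripe. Leave the bottle that is still standing where it is, and do not disturb the jar, the bowl or the dish.

Things in the scene. Friction and masses are not known exactly. Their poses are not given: they have to be found in the camera images.
- lane: Fixed plywood lane: a shallow channel, open at both ends, 160 mm (its x) by 650 mm (its y), floor 5 mm thick, along its two long sides a lip 8 mm thick whose top is 15 mm above the table. Down its middle, along its y axis, runs a painted blue stripe 60 mm wide. Origin: centre of the underside, on the table. The bottles are in it, about 112 mm apart along y.
- bridge: Loose pale wooden hand-rest bridge (0.35 kg) astride the lane: level board 210 mm (its x) by 45 mm (its y), 14 mm thick, top at 156 mm, on two end feet 14 mm thick (x), 60 mm wide (y), 142 mm high, centred at x = -98 and +98 mm. Origin: between the feet at their underside, z up.
- brush: Loose flat glaze brush lying on top of the bridge along its board, 160 mm long, 12 mm thick: dark wooden handle 22 mm wide from x = -80 to +20 mm, then metal ferrule and cream bristle block (rigid) 34 mm wide from +20 to +80 mm. About 60 g, balance point about x = +8 mm. Origin: on its underside at half length; x towards the bristles, z up.
- mat: Fixed cork mat on the table, 280 mm (its x) by 120 mm (its y), 4 mm thick. Origin: centre of the underside.
- tray: Fixed grey open brush tray on the table, 220 mm (its x) by 100 mm (its y), walls 5 mm thick and 20 mm high, floor 5 mm thick. Origin: centre of the underside.
- jar: Loose glaze jar with steel lid, 68 mm across, 100 mm tall; a bystander. Origin: centre of the underside.
- bowl: Loose terracotta bowl, 110 mm across, 50 mm tall; a bystander. Origin: centre of the underside.
- dish: Loose blue ceramic dish, 120 mm across, 22 mm tall; a bystander. Origin: centre of the underside.
- f0: Loose red square glaze bottle, may be absent: body 42 x 42 x 84 mm with paper label, on top a wooden ball stopper 32 mm across, ball centre 104 mm above the base, 120 mm in all; about 0.35 kg. Starts lying on a flat side across the lane; held by the ball it can turn between the fingers. Origin: on its axis 60 mm from its base (lying: 21 mm above the lane floor); z from base to ball.
- f1: Loose yellow square glaze bottle, may be absent: body 42 x 42 x 84 mm with paper label, on top a wooden ball stopper 32 mm across, ball centre 104 mm above the base, 120 mm in all; about 0.35 kg. Starts lying on a flat side across the lane; held by the ball it can turn between the fingers. Origin: on its axis 60 mm from its base (lying: 21 mm above the lane floor); z from base to ball.
- f2: Loose green square glaze bottle, may be absent: body 42 x 42 x 84 mm with paper label, on top a wooden ball stopper 32 mm across, ball centre 104 mm above the base, 120 mm in all; about 0.35 kg. Starts lying on a flat side across the lane; held by the ball it can turn between the fingers. Origin: on its axis 60 mm from its base (lying: 21 mm above the lane floor); z from base to ball.
- f3: Loose orange square glaze bottle, may be absent: body 42 x 42 x 84 mm with paper label, on top a wooden ball stopper 32 mm across, ball centre 104 mm above the base, 120 mm in all; about 0.35 kg. Starts lying on a flat side across the lane; held by the ball it can turn between the fingers. Origin: on its axis 60 mm from its base (lying: 21 mm above the lane floor); z from base to ball.
- f4: Loose white square glaze bottle, may be absent: body 42 x 42 x 84 mm with paper label, on top a wooden ball stopper 32 mm across, ball centre 104 mm above the base, 120 mm in all; about 0.35 kg. Starts lying on a flat side across the lane; held by the ball it can turn between the fingers. Origin: on its axis 60 mm from its base (lying: 21 mm above the lane floor); z from base to ball.
- s0: Loose blue glaze bottle of the same shape and size, still standing on the stripe in the lane. Origin: on its axis 60 mm above its base; z up to the ball.
Not all that is in view belongs to the job. What is shaped like the f3 but purple is not meant.

How it is judged:
By the outcome, as a careful person would: the job done as asked, in the order asked, and still so for the second after the job is handed in, with the robot touching nothing.
Of f0, f1, f2, f3, f4 only 4 to 5 are there at a start; the rules pass over those that are not, and their reading is None.
At some moment in a run one of f0, f1, f2, f3, f4 may be knocked a few centimetres aside while the robot is not near it.
It also fails if it takes over 210 s, if anything falls off the work surface, if the arm or the gripper's body presses on something with over 40 N, if the wrist force passes 120 N, or if a joint passes its speed limit or range.

## Working session

There is one attempt and no reset: what is moved stays moved. The work goes in short steps, Python scripts to look and compute and a tool call to move; the robot and the scene stay as the last step left them, time stands still between calls to the robot, and variables do not carry over. Pictures are saved under pics/ and viewed, at most 14 in all, crops included, and the job is handed in when it is done.

Besides the shell and the picture viewer there is one more tool, called after "Emit:" as name(argument=value, ...) on one line, values as JSON. servo_tool: Moves the arm, as the interface text tells. Its arguments: {"type":"object","properties":{"increments":{"type":"array"},"grip_force":{"type":"number"}},"required":["increments"]}

```bash
mkdir -p pics; ls
python3 - <<'E'
from bench import bot
import cv2
for c in("scene","top"):
    cv2.imwrite(f"pics/{c}0.png",bot.read_camera(c)[:,:,::-1]); print(c,bot.camera_params(c))
print(bot.tip_reach); print(bot.get_state())
E
```

```text
pics
scene {'fx': 445.8595762016331, 'fy': 445.8595762016331, 'cx': 314.3210678888817, 'cy': 242.87892292815815, 'position': array([ 1.4072121 , -0.21450099,  0.88458506]), 'attitude': array([ 0.70464738,  0.5762776 , -0.25910821, -0.32286085])}
top {'fx': 534.2538000387045, 'fy': 534.2538000387045, 'cx': 322.59720295524636, 'cy': 245.39928766858083, 'position': array([ 0.49260624, -0.02464354,  1.52850744]), 'attitude': array([ 0.71055116, -0.70302806,  0.01711221, -0.02399508])}
0.014
{'time_s': 0.1, 'joint_positions': array([-1.44708581e+00,  2.45727081e-01,  1.55882545e+00, -1.73175449e-05,
        1.33870790e+00, -1.74096000e-01]), 'joint_vel': array([-0.00080161, -0.00134788, -0.00448037, -0.00038051,  0.00010732,
        0.00064771]), 'joint_torque': array([-9.60018988e-04, -4.16916275e+01, -3.15524411e+01,  6.86779968e-02,
        3.09818191e-02, -5.85540874e-05]), 'ee_pos': array([ 0.19066771, -0.6208915 ,  0.21850234]), 'tcp_rot': array([ 9.88933738e-01,  1.48355544e-01,  1.25835516e-05, -8.33840696e-04]), 'wrist_force': array([ 0.32006355,  0.11085675, -0.16994037]), 'moment': array([0.01627124, 0.01653134, 0.00250963]), 'grip_force': 0.0, 'opening': 0.09400713716444319}
```

View pics/top0.png

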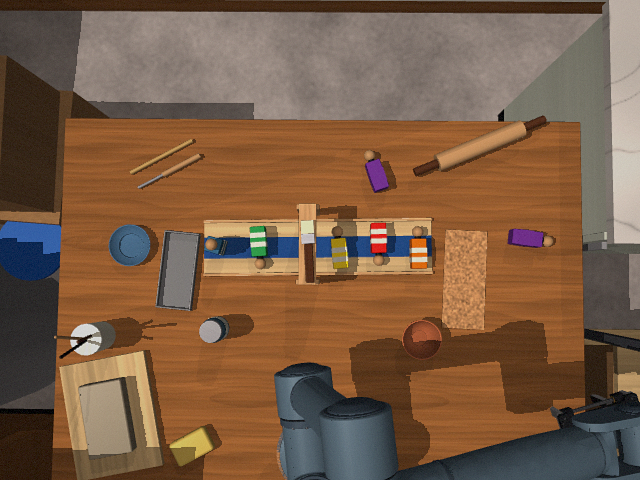

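View pics/scene0.png

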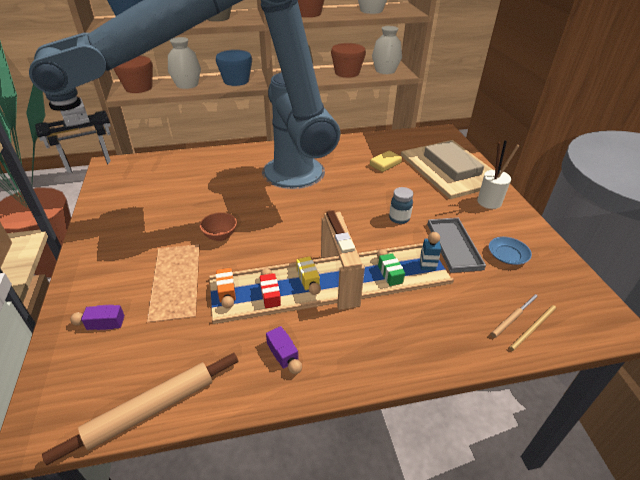

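```bash
cat > h.py <<'E'
import numpy as np, cv2
from bench import bot
from scipy.spatial.transform import Rotation as R
from scipy.optimize import minimize
S=4
def box(x0,x1,y0,y1,z0,z1): return np.array([[x,y,z] for x in(x0,x1) for y in(y0,y1) for z in(z0,z1)])/1e3
def cyl(d,h): return np.array([[d/2*np.cos(a),d/2*np.sin(a),z] for a in np.linspace(0,6.283,32) for z in(0,h)])/1e3
g=np.random.default_rng(0).normal(size=(150,3)); g/=np.linalg.norm(g,axis=1)[:,None]
ball=lambda x,z:g*.016+np.array([x,0,z])/1e3
M={'lane':[box(-80,80,-325,325,0,5),box(-80,-72,-325,325,0,15),box(72,80,-325,325,0,15)],
'bridge':[box(-105,105,-22.5,22.5,142,156),box(-105,-91,-30,30,0,142),box(91,105,-30,30,0,142)],
'brush':[box(-80,20,-11,11,0,12),box(20,80,-17,17,0,12)],
'mat':[box(-140,140,-60,60,0,4)],'tray':[box(-110,110,-50,50,0,20)],
'jar':[cyl(68,100)],'bowl':[cyl(110,50)],'dish':[cyl(120,22)],
'lying':[box(-60,24,-21,21,0,42),ball(44,21)],
'stand':[box(-21,21,-21,21,0,84),ball(0,104)]}
def K(c):
    p=bot.camera_params(c); return p,R.from_quat(p['attitude']).as_matrix()
def proj(c,P):
    p,A=K(c); q=(P-p['position'])@A
    return np.c_[p['fx']*q[:,0]/q[:,2]+p['cx'],p['fy']*q[:,1]/q[:,2]+p['cy']]
def back(c,uv,z):
    p,A=K(c); d=A@np.array([(uv[0]-p['cx'])/p['fx'],(uv[1]-p['cy'])/p['fy'],1]); o=p['position']
    return o+d*(z-o[2])/d[2]
def render(c,model,v,z):
    im=np.zeros((480*S,640*S),np.uint8); Rz=R.from_euler('z',v[2]).as_matrix()
    for P in M[model]:
        u=proj(c,P@Rz.T+[v[0],v[1],z])*S+(S-1)/2
        cv2.fillConvexPoly(im,cv2.convexHull(np.clip(np.round(u),-9999,9999).astype(np.int32)),1)
    return im
def iou(ms,model,v,z):
    t=[]
    for c,m in ms.items():
        r=render(c,model,v,z); t.append((r&m).sum()/max(1,(r|m).sum()))
    return np.mean(t)
def fit(ms,model,z,yaws):
    """ms: camera->upscaled mask; start from centroid; returns x,y,yaw,iou"""
    best=None; ys,xs=np.nonzero(ms.get('top',list(ms.values())[0])); c='top' if 'top' in ms else 'scene'
    p0=back(c,(xs.mean()/S,ys.mean()/S),z+.03)[:2]
    for a in yaws:
        v0=[*p0,a]
        r=minimize(lambda v:1-iou(ms,model,v,z),v0,method='Nelder-Mead',options=dict(initial_simplex=[v0,[v0[0]+.012,v0[1],a],[v0[0],v0[1]+.012,a],[*p0,a+.12]],maxfev=90,xatol=2e-4,fatol=1e-4))
        if best is None or r.fun<best.fun: best=r
    return [round(float(k),4) for k in best.x]+[round(1-best.fun,3)]
def masks(name,cams=('top','scene'),near=None,mind=.2):
    o={}
    for c in cams:
        L=[d for d in bot.masks_of(c,name) if d['conf']>mind]
        if L: o[c]=(cv2.resize(L[0]['mask'].astype(np.uint8),None,fx=S,fy=S,interpolation=cv2.INTER_NEAREST),[(round(d['conf'],2),[int(k) for k in d['xy']]) for d in L])
    return o
def look(name,model,z,yaws,cams=('top','scene')):
    o=masks(name,cams)
    if not o: print(name,'none'); return
    v=fit({c:m[0] for c,m in o.items()},model,z,yaws)
    print(name,v,{c:m[1] for c,m in o.items()}); return v
def shot(c,n=None):
    im=bot.read_camera(c)
    if n: cv2.imwrite(f'pics/{n}.png',im[:,:,::-1])
    return im
def both(): shot('top'); shot('scene')
def st():
    s=bot.get_state(); q=s['tcp_rot']; print(round(s['time_s'],2),s['ee_pos'].round(4),'phi',np.degrees(2*np.arctan2(q[1],q[0])).round(2),s['wrist_force'].round(1),round(s['opening'],4),round(s['grip_force'],1))
    return s
def to(p,phi):
    s=st(); q=s['tcp_rot']; f=2*np.arctan2(q[1],q[0]); d=np.array(p)-s['ee_pos']
    return f
E
python3 - <<'E'
from h import *
both(); P=np.pi
look('lane','lane',0,[0]);look('mat','mat',0,[0]);look('tray','tray',0,[0])
look('bridge','bridge',.005*0,[0]);look('brush','brush',.156,[0,P])
for n in('jar','bowl','dish'): look(n,n,0,[0])
for n in('f0','f1','f2','f3','f4'): look(n,'lying',.005,[0,P])
look('s0','stand',.005,[0])
st()
E
```

```text
lane [0.5781, 0.0062, 0.02, np.float64(0.669)] {'top': [(0.93, [320, 246])], 'scene': [(0.76, [318, 281])]}
mat [0.4905, -0.4112, -0.0473, np.float64(0.959)] {'top': [(0.92, [463, 275])], 'scene': [(0.84, [173, 284])]}
tray [0.5077, 0.4038, -0.0952, np.float64(0.938)] {'top': [(0.6, [178, 270])], 'scene': [(0.91, [457, 246]), (0.54, [173, 280]), (0.53, [344, 266])]}
bridge [0.5769, 0.0313, 0.0072, np.float64(0.631)] {'top': [(0.73, [304, 248])], 'scene': [(0.61, [343, 269]), (0.37, [339, 234])]}
brush [0.5568, 0.0274, 0.055, np.float64(0.904)] {'top': [(0.64, [306, 242]), (0.41, [422, 338])], 'scene': [(0.95, [340, 234])]}
jar [0.346, 0.2887, 0.0389, np.float64(0.893)] {'top': [(0.66, [214, 328])], 'scene': [(0.87, [399, 204])]}
bowl [0.3208, -0.2838, -0.0289, np.float64(0.763)] {'top': [(0.92, [421, 338]), (0.26, [214, 331])], 'scene': [(0.57, [218, 223])]}
dish [0.5765, 0.5416, -0.0185, np.float64(0.894)] {'top': [(0.87, [129, 246])]}
f0 [0.7985, -0.1534, 0.3486, np.float64(0.435)] {'top': [(0.93, [380, 173]), (0.9, [417, 251]), (0.86, [530, 242]), (0.83, [375, 243]), (0.81, [339, 
[... 857 characters left out ...]
 251]), (0.86, [530, 242]), (0.83, [375, 243]), (0.81, [339, 249]), (0.55, [258, 244])], 'scene': [(0.93, [223, 286]), (0.87, [267, 288]), (0.86, [312, 275]), (0.64, [388, 270]), (0.64, [98, 318]), (0.6, [282, 350])]}
f4 [0.7985, -0.1534, 0.3486, np.float64(0.435)] {'top': [(0.93, [380, 173]), (0.9, [417, 251]), (0.86, [530, 242]), (0.83, [375, 243]), (0.81, [339, 249]), (0.55, [258, 244])], 'scene': [(0.93, [223, 286]), (0.87, [267, 288]), (0.86, [312, 275]), (0.64, [388, 270]), (0.64, [98, 318]), (0.6, [282, 350])]}
s0 [0.5761, 0.2891, -0.2682, np.float64(0.901)] {'top': [(0.54, [212, 243])], 'scene': [(0.59, [430, 252])]}
1.6 [ 0.1907 -0.6214  0.2195] phi 17.06 [-0.4 -0.1 -0. ] 0.0939 0.0
```

```bash
cat >> h.py <<'E'
def bottles(cams=('top','scene')):
    """fit every bottle-like mask in the lane region, by top mask; name it by hue"""
    T=shot('top'); L=[d for d in bot.masks_of('top','f0') if d['conf']>.15]; out=[]
    if 'scene' in cams: shot('scene'); Ls=[d for d in bot.masks_of('scene','f0') if d['conf']>.15]
    up=lambda m:cv2.resize(m.astype(np.uint8),None,fx=S,fy=S,interpolation=cv2.INTER_NEAREST)
    for d in L:
        p=back('top',d['xy'],.03)
        if abs(p[0]-.578)>.12: continue
        px=T[d['mask']]; h=cv2.cvtColor(px[None],cv2.COLOR_RGB2HSV)[0]; sat=h[h[:,1]>120][:,0]
        ms={'top':up(d['mask'])}
        if 'scene' in cams and Ls:
            u=proj('scene',p[None])[0]; e=min(Ls,key=lambda e:np.hypot(*(np.array(e['xy'])-u)))
            if np.hypot(*(np.array(e['xy'])-u))<18: ms['scene']=up(e['mask'])
        f=max([(fit(ms,m,.005,y),m) for m,y in(('lying',[0,np.pi]),('stand',[0]))],key=lambda t:t[0][3])
        print(round(d['conf'],2),[int(k) for k in d['xy']],'hue',np.median(sat) if len(sat) else None,list(ms),f); out.append((f,d['xy']))
    return out
E
python3 - <<'E'
from h import *
T=bot.read_camera('top')
B=bottles()
im=cv2.resize(T[190:310,150:500],None,fx=S,fy=S)[:,:,::-1].copy()
D=[('lane',[.5781,.0062,.02],0),('bridge',[.5769,.0313,.0072],0),('brush',[.5568,.0274,.055],.156),('tray',[.5077,.4038,-.0952],0),('mat',[.4905,-.4112,-.0473],0)]+[(f[1],f[0][:3],.005) for f,_ in B]
for m,v,z in D:
    Rz=R.from_euler('z',v[2]).as_matrix()
    for P in M[m]:
        u=proj('top',P@Rz.T+[v[0],v[1],z]); h=cv2.convexHull(((u-[150,190])*S).astype(np.int32)); cv2.polylines(im,[h],True,(255,0,255),1)
cv2.imwrite('pics/ov.png',cv2.resize(im,(800,274)))
E
```

```text
0.81 [418, 252] hue 13.0 ['top', 'scene'] ([0.5781, -0.2745, 0.0231, np.float64(0.881)], 'lying')
0.74 [259, 246] hue 67.0 ['top', 'scene'] ([0.5711, 0.1706, 3.2373, np.float64(0.923)], 'lying')
0.59 [530, 239] hue 141.0 ['top', 'scene'] ([0.6071, -0.5944, -1.7271, np.float64(0.847)], 'lying')Traceback (most recent call last):
  File "<stdin>", line 3, in <module>
  File "h.py", line 80, in bottles
    f=max([(fit(ms,m,.005,y),m) for m,y in(('lying',[0,np.pi]),('stand',[0]))],key=lambda t:t[0][3])
            ~~~^^^^^^^^^^^^^
  File "h.py", line 42, in fit
    r=minimize(lambda v:1-iou(ms,model,v,z),v0,method='Nelder-Mead',options=dict(initial_simplex=[v0,[v0[0]+.012,v0[1],a],[v0[0],v0[1]+.012,a],[*p0,a+.12]],maxfev=90,xatol=2e-4,fatol=1e-4))
    res = _minimize_neldermead(fun, x0, args, callback, bounds=bounds,
                               **options)
    fxe = func(xe)
    fx = function(np.copy(x), *(wrapper_args + args))
  File "h.py", line 42, in <lambda>
    r=minimize(lambda v:1-iou(ms,model,v,z),v0,method='Nelder-Mead',options=dict(initial_simplex=[v0,[v0[0]+.012,v0[1],a],[v0[0],v0[1]+.012,a],[*p0,a+.12]],maxfev=90,xatol=2e-4,fatol=1e-4))
                          ~~~^^^^^^^^^^^^^^
  File "h.py", line 34, in iou
    r=render(c,model,v,z); t.append((r&m).sum()/max(1,(r|m).sum()))
  File "h.py", line 28, in render
    u=proj(c,P@Rz.T+[v[0],v[1],z])*S+(S-1)/2
      ~~~~^^^^^^^^^^^^^^^^^^^^^^^^
  File "h.py", line 20, in proj
    p,A=K(c); q=(P-p['position'])@A
        ~^^^
  File "h.py", line 18, in K
    p=bot.camera_params(c); return p,R.from_quat(p['attitude']).as_matrix()
ValueError: time passes only in moves, steps and waits
```

```bash
sed -i 's/^def K(c):/import functools\n@functools.lru_cache\ndef K(c):/; s/if abs(p\[0\]-.578)>.12: continue/if abs(p[0]-.578)>.12 or abs(p[1])>.38: continue/' h.py
python3 - <<'E'
from h import *
B=bottles()
T=bot.read_camera('top')
im=cv2.resize(T[190:310,150:500],None,fx=S,fy=S)[:,:,::-1].copy()
D=[('lane',[.5781,.0062,.02],0),('bridge',[.5769,.0313,.0072],0),('brush',[.5568,.0274,.055],.156),('tray',[.5077,.4038,-.0952],0),('mat',[.4905,-.4112,-.0473],0)]+[(f[1],f[0][:3],.005) for f,_ in B]
for m,v,z in D:
    Rz=R.from_euler('z',v[2]).as_matrix()
    for P in M[m]:
        u=proj('top',P@Rz.T+[v[0],v[1],z]); h=cv2.convexHull(((u+.5-[150,190])*S).astype(np.int32)); cv2.polylines(im,[h],True,(255,0,255),1)
cv2.imwrite('pics/ov.png',cv2.resize(im,(800,274)))
E
```

```text
0.89 [259, 243] hue 67.0 ['top', 'scene'] ([0.5724, 0.1716, 3.2381, np.float64(0.863)], 'lying')
0.81 [377, 242] hue 1.0 ['top', 'scene'] ([0.5845, -0.1643, 3.1712, np.float64(0.908)], 'lying')
0.75 [418, 252] hue 13.0 ['top', 'scene'] ([0.5784, -0.2751, 0.0191, np.float64(0.912)], 'lying')
0.67 [339, 249] hue 24.0 ['top', 'scene'] ([0.5764, -0.0527, 0.0973, np.float64(0.905)], 'lying')
```

View pics/ov.png

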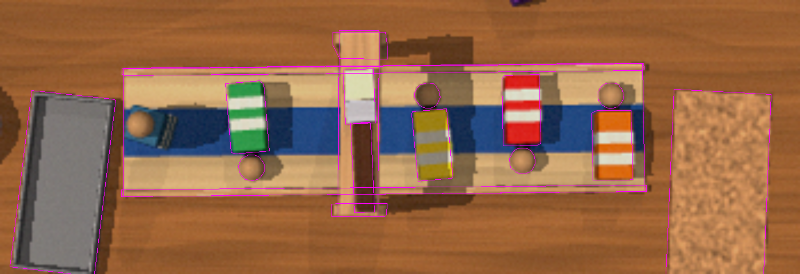

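Emit:
servo_tool(increments=[[0,0,0,0,6.95],[0,0,0,0,6.95],[0.2,0.027,-0.042,0,0],[0.2,0.027,-0.042,0,0],[0.2,0.027,-0.042,0,0],[0.2,0.027,-0.042,0,0],[0.2,0.027,-0.042,0,0],[0.2,0.027,-0.042,0,0],[0.2,0.027,-0.042,0,0],[0.2,0.027,-0.042,0,0],[0.2,0.027,-0.042,0,0],[0.2,0.027,-0.042,0,0],[0.2,0.027,-0.042,0,0],[0.2,0.027,-0.042,0,0],[0.2,0.027,-0.042,0,0],[0.2,0.027,-0.042,0,0],[0.2,0.027,-0.042,0,0],[0.2,0,0,0,0],[0.2,0,0,0,0]])

```text
time_s: 4.47
ee_pos: [0.5601, 0.0297, 0.2193]
tcp_rot: [1.0, 0.028, -0.0, 0.0]
wrist_force: [0.3, 0.9, 0.1]
opening: 0.0754
grip_force: 0.0
```

Emit:
servo_tool(increments=[[0.4,0.002,0.002,0.02,0],[0.4,0,0,0.02,0],[0.4,0,0,0.007,0],[0.4,0,0,0,0],[1,0,0,0,0],[1,0,0,0,0],[1,0,0,0,0],[1,0,0,0,0],[1,0,0,0,0],[1,0,0,0,0],[1,0,0,0,0],[1,0,0,0,0]], grip_force=15)

```text
time_s: 5.98
ee_pos: [0.5626, 0.0281, 0.1727]
tcp_rot: [1.0, 0.028, 0.0, 0.0]
wrist_force: [-0.7, -0.6, 2.3]
opening: 0.0216
grip_force: 15.0
```

Emit:
servo_tool(increments=[[1,0,0,-0.03,0],[1,0,0,-0.04,0],[1,0,0,0,4.3],[1,0,0,0,4.3],[1,-0.012,-0.047,0,0],[1,-0.012,-0.047,0,0],[1,-0.012,-0.047,0,0],[1,-0.012,-0.047,0,0],[1,-0.012,-0.047,0,0],[1,-0.012,-0.047,0,0],[1,-0.012,-0.047,0,0],[1,-0.012,-0.047,0,0],[1,0,0,0,0],[1,0,0,0,0]])

```text
time_s: 7.72
ee_pos: [0.5023, 0.4111, 0.2417]
tcp_rot: [0.999, -0.047, -0.0, 0.001]
wrist_force: [-0.1, 0.2, -1.0]
opening: 0.0218
grip_force: 15.0
```

Run:
```python
from h import *
st(); both(); 
for n in ['tray']: look(n,n,0,[-.1])
o=masks('brush'); print({c:m[1] for c,m in o.items()})
print(fit({c:m[0] for c,m in o.items()},'brush',.226,[-.1]))
```

```text
7.72 [0.5023 0.4111 0.2417] phi -5.43 [-0.1  0.2 -1. ] 0.0218 15.0
tray [0.5068, 0.4035, -0.0938, np.float64(0.88)] {'top': [(0.9, [180, 266])], 'scene': [(0.71, [458, 246])]}
{'top': [(0.82, [151, 250]), (0.43, [215, 330])], 'scene': [(0.6, [475, 184])]}
[0.4985, 0.4121, -0.0974, np.float64(0.519)]
```

Emit:
servo_tool(increments=[[1,0,0,0.05,0],[1,0,0,0.05,0],[1,0,0,0.05,0],[1,0,0,0.04,0],[1,0,0,0.02,0],[1,0,0,0.009,0],[1,0,0,0,0],[1,0,0,0,0],[0.6,0,0,0,0],[0.6,0,0,0,0],[0.6,0,0,0,0],[0.6,0,0,-0.02,0],[0.6,0,0,-0.06,0],[0.6,0,0,-0.06,0],[0.4,0,0,-0.06,0],[0.4,0,0,-0.03,0],[0.4,0,0,0,0]])

```text
time_s: 10.15
ee_pos: [0.504, 0.4124, 0.2584]
tcp_rot: [0.999, -0.047, 0.003, -0.002]
wrist_force: [0.6, 0.0, -0.4]
opening: 0.0565
grip_force: 0.0
```

Run:
```python
from h import *
st(); shot('top','t1');shot('scene','s1')
look('brush','brush',.005,[-.1]); look('bridge','bridge',0,[0])
```

```text
10.15 [0.504  0.4124 0.2584] phi -5.43 [ 0.6  0.  -0.4] 0.0565 0.0
brush [0.4991, 0.4126, -0.0955, np.float64(0.848)] {'top': [(0.64, [174, 266])], 'scene': [(0.76, [456, 243])]}
bridge [0.5768, 0.0306, 0.0103, np.float64(0.931)] {'top': [(0.91, [308, 240]), (0.71, [463, 273])], 'scene': [(0.92, [343, 253])]}
```

View pics/s1.png

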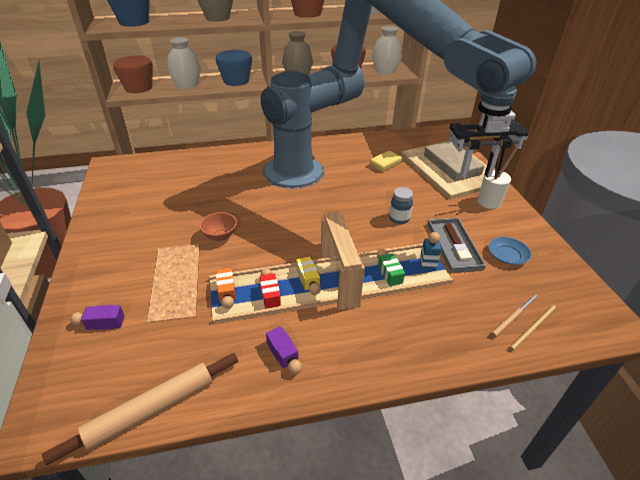

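Emit:
servo_tool(increments=[[0.1,0,0,0,-6.0],[0.1,0.007,0.038,0,0],[0.1,0.007,0.038,0,0],[0.1,0.007,0.038,0,0],[0.1,0.007,0.038,0,0],[0.1,0.007,0.038,0,0],[0.1,0.007,0.038,0,0],[0.1,0.007,0.038,0,0],[0.1,0.007,0.038,0,0],[0.1,0.007,0.038,0,0],[0.1,0.007,0.04,0,0],[0.1,0,0,0,0],[0.1,0,0,0.03,0]])

```text
time_s: 12.08
ee_pos: [0.5776, 0.0304, 0.2249]
tcp_rot: [1.0, 0.005, 0.002, 0.0]
wrist_force: [0.0, -0.2, 0.2]
opening: 0.085
grip_force: 0.0
```

Emit:
servo_tool(increments=[[0.1,0,0,0.03,0],[0.1,0,0,0.03,0],[0.1,0,0,0.022,0],[0.1,0,0,0,0],[1,0,0,0,0],[1,0,0,0,0],[1,0,0,0,0],[1,0,0,0,0],[1,0,0,0,0],[1,0,0,0,0]], grip_force=40)

```text
time_s: 13.32
ee_pos: [0.5765, 0.0303, 0.1418]
tcp_rot: [1.0, 0.005, 0.0, -0.0]
wrist_force: [-0.3, 1.7, 1.7]
opening: 0.0444
grip_force: 40.0
```

Emit:
servo_tool(increments=[[1,0,0,-0.02,0],[1,0,0,-0.04,0],[1,0,0,-0.04,0],[1,0,0,0,3.3],[1,-0.0054,0.037,0,0],[1,-0.0054,0.037,0,0],[1,-0.0054,0.037,0,0],[1,-0.0054,0.037,0,0],[1,-0.0054,0.037,0,0],[1,-0.0054,0.037,0,0],[1,-0.0054,0.037,0,0],[1,-0.0054,0.037,0,0],[1,-0.0054,0.037,0,0],[1,-0.0054,0.037,0,0],[1,-0.0054,0.037,0,0],[1,-0.0054,0.037,0,0],[1,0,0,0,0],[1,0,0,0,0]])

```text
time_s: 15.58
ee_pos: [0.4901, -0.4096, 0.2413]
tcp_rot: [1.0, -0.024, -0.0, -0.001]
wrist_force: [0.2, -0.4, -4.5]
opening: 0.0443
grip_force: 40.0
```

Run:
```python
from h import *
s=st(); both(); z=s['ee_pos'][2]-.1418
o=masks('bridge'); print({c:m[1] for c,m in o.items()})
print(fit({c:m[0] for c,m in o.items()},'bridge',z,[-.047]))
```

```text
15.57 [ 0.4901 -0.4096  0.2413] phi -2.74 [ 0.2 -0.4 -4.5] 0.0443 40.0
{'scene': [(0.81, [158, 231]), (0.67, [402, 207])]}
[0.4915, -0.4071, -0.0486, np.float64(0.894)]
```

Emit:
servo_tool(increments=[[1,0,0,0.03,0],[1,0,0,0.03,0],[1,0,0,0.02,0],[1,0,0,0.01,0],[1,0,0,0.005,0],[1,0,0,0,0],[1,0,0,0,0],[0.1,0,0,0,0],[0.1,0,0,0,0],[0.1,0,0,0,0],[0.1,0,0,0,0],[0.1,0,0,-0.03,0],[0.1,0,0,-0.05,0],[0.1,0,0,-0.05,0],[0.1,0,0,0,0]])

```text
time_s: 17.65
ee_pos: [0.492, -0.412, 0.2825]
tcp_rot: [1.0, -0.024, 0.003, 0.004]
wrist_force: [-0.9, -0.5, 0.7]
opening: 0.0844
grip_force: 0.0
```

Run:
```python
from h import *
st(); shot('top','t2');shot('scene')
look('bridge','bridge',.004,[-.047]); bottles()
```

```text
17.65 [ 0.492  -0.412   0.2825] phi -2.73 [-0.9 -0.5  0.7] 0.0844 0.0
bridge [0.4922, -0.409, -0.0562, np.float64(0.641)] {'top': [(0.58, [477, 247])], 'scene': [(0.6, [165, 254])]}
0.87 [256, 243] hue 67.0 ['top', 'scene'] ([0.572, 0.1712, 3.2031, np.float64(0.856)], 'lying')
0.84 [376, 240] hue 1.0 ['top', 'scene'] ([0.5841, -0.1639, 3.1653, np.float64(0.906)], 'lying')
0.77 [338, 248] hue 28.0 ['top', 'scene'] ([0.5775, -0.0521, 0.1085, np.float64(0.902)], 'lying')
0.56 [416, 249] hue 13.0 ['top', 'scene'] ([0.579, -0.2751, 0.0191, np.float64(0.894)], 'lying')
```

View pics/t2.png

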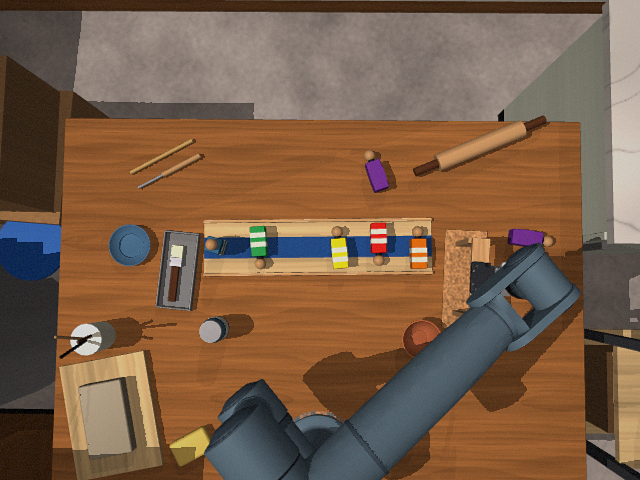

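Emit:
servo_tool(increments=[[0.3,0,0,0,-3.8],[0.3,0.033,-0.034,0,0],[0.3,0.033,-0.034,0,0],[0.3,0.033,-0.034,0,0],[0.3,0.034,-0.034,0,0],[0.3,0,0,0.05,0],[0.3,0,0,0.05,0],[0.3,0,0,0.05,0],[0.3,0,0,0.03,0],[0.3,0,0,0,0],[0.3,0,0,0,0],[0.3,0,0,0,0]])

```text
time_s: 19.55
ee_pos: [0.622, -0.2725, 0.0988]
tcp_rot: [1.0, 0.009, 0.002, 0.001]
wrist_force: [-0.4, -0.7, 0.8]
opening: 0.066
grip_force: 0.0
```

Run:
```python
from h import *
st(); both(); look('bridge','bridge',.004,[-.047])
```

```text
19.55 [ 0.622  -0.2725  0.0988] phi 1.06 [-0.4 -0.7  0.8] 0.066 0.0
bridge [0.4909, -0.4109, -0.0432, np.float64(0.894)] {'top': [(0.96, [479, 279])], 'scene': [(0.92, [166, 263]), (0.42, [227, 286])]}
```

Emit:
servo_tool(increments=[[0.3,0.001,0.002,0.03,0],[0.3,0,0,0.025,0],[0.3,0,0,0.015,0],[0.3,0,0,0.005,0],[0.3,0,0,0,0],[1,0,0,0,0],[1,0,0,0,0],[1,0,0,0,0],[1,0,0,0,0],[1,0,0,0,0],[1,0,0,0,0]], grip_force=12)

```text
time_s: 21.12
ee_pos: [0.622, -0.2739, 0.0217]
tcp_rot: [1.0, 0.009, 0.0, 0.0]
wrist_force: [-0.9, 0.5, 1.7]
opening: 0.0315
grip_force: 12.0
```

Emit:
servo_tool(increments=[[1,0,0,-0.015,0],[1,0,0,-0.015,0],[1,0,0,-0.015,0],[1,0,0,-0.015,0],[1,0,0,-0.015,0],[1,0,0,-0.015,0],[1,0,0,-0.015,0],[1,0,0,-0.02,0],[1,0,0,-0.02,0],[1,0,0,0,0],[1,0,0,0,0],[1,0,0,0,0]])

```text
time_s: 22.62
ee_pos: [0.6212, -0.2733, 0.1651]
tcp_rot: [1.0, 0.009, -0.001, -0.001]
wrist_force: [0.1, -0.3, -3.6]
opening: 0.0311
grip_force: 12.0
```

Run:
```python
from h import *
st(); im=shot('scene'); 
cv2.imwrite('pics/s3.png',cv2.resize(im[180:340,130:350],None,fx=3,fy=3)[:,:,::-1])
```

```text
22.62 [ 0.6212 -0.2733  0.1651] phi 1.06 [ 0.1 -0.3 -3.6] 0.0311 12.0
```

View pics/s3.png

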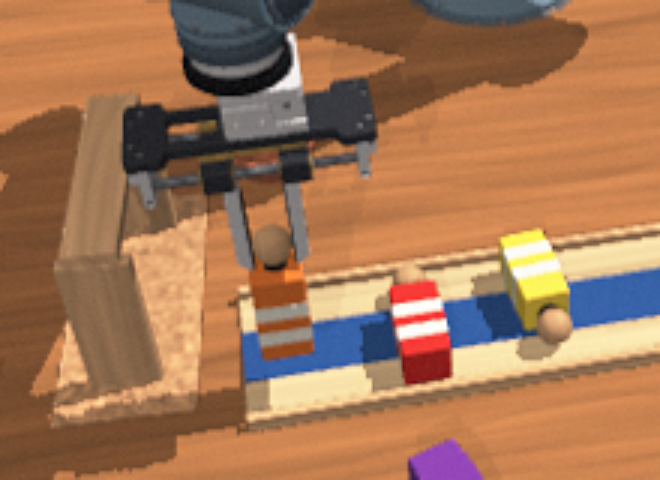

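Emit:
servo_tool(increments=[[1,-0.0125,0.002,0,0],[1,-0.0125,0.002,0,0],[1,-0.0125,0.002,0,0],[1,0,0,0,0],[1,0,0,0.02,0],[1,0,0,0.015,0],[1,0,0,0.01,0],[1,0,0,0.01,0],[1,0,0,0,0],[1,0,0,0,0]])

```text
time_s: 23.92
ee_pos: [0.5848, -0.2807, 0.1119]
tcp_rot: [1.0, 0.009, 0.0, 0.0]
wrist_force: [-0.2, 0.8, -3.5]
opening: 0.0315
grip_force: 12.0
```

Emit:
servo_tool(increments=[[1,0,0,0.003,0],[1,0,0,0.002,0],[1,0,0,0.002,0],[1,0,0,0,0],[1,0,0,0,0]])

```text
time_s: 24.55
ee_pos: [0.5866, -0.2819, 0.1076]
tcp_rot: [1.0, 0.009, 0.003, 0.002]
wrist_force: [1.4, -0.9, 5.3]
opening: 0.0314
grip_force: 12.0
```

Emit:
servo_tool(increments=[[1,0,0,0.001,0],[1,0,0,0,0],[0.5,0,0,0,0],[0.3,0,0,0,0],[0.3,0,0,0,0],[0.3,0,0,0,0],[0.3,0,0,-0.02,0],[0.3,0,0,-0.04,0],[0.3,0,0,-0.04,0],[0.3,0,0,0,0]])

```text
time_s: 25.8
ee_pos: [0.5867, -0.282, 0.2096]
tcp_rot: [1.0, 0.009, 0.004, 0.003]
wrist_force: [-0.1, -0.7, 1.0]
opening: 0.066
grip_force: 0.0
```

Run:
```python
from h import *
st(); bottles()
```

```text
25.8 [ 0.5867 -0.282   0.2096] phi 1.07 [-0.1 -0.7  1. ] 0.066 0.0
0.91 [334, 250] hue 29.0 ['top', 'scene'] ([0.5771, -0.0527, 0.0973, np.float64(0.908)], 'lying')
0.72 [259, 245] hue 67.0 ['top', 'scene'] ([0.5717, 0.1716, 3.2192, np.float64(0.912)], 'lying')
0.68 [378, 242] hue 1.0 ['top', 'scene'] ([0.5842, -0.1638, 3.1631, np.float64(0.899)], 'lying')
```

Emit:
servo_tool(increments=[[0.3,-0.015,-0.039,0,0],[0.3,-0.015,-0.039,0,0],[0.3,-0.0145,-0.04,0,0],[0.3,0,0,0,0],[0.3,0,0,0.05,0],[0.3,0,0,0.05,0],[0.3,0,0,0,0],[0.3,0,0,0,0],[0.3,0,0,0,0]])

```text
time_s: 27.12
ee_pos: [0.5394, -0.1644, 0.106]
tcp_rot: [1.0, 0.009, 0.002, 0.001]
wrist_force: [-0.6, 1.0, 0.4]
opening: 0.0656
grip_force: 0.0
```

Run:
```python
from h import *
st(); bottles()
```

```text
27.12 [ 0.5394 -0.1644  0.106 ] phi 1.05 [-0.6  1.   0.4] 0.0656 0.0
0.98 [338, 246] hue 29.0 ['top', 'scene'] ([0.5765, -0.0519, 0.0997, np.float64(0.856)], 'lying')
0.83 [257, 244] hue 67.0 ['top', 'scene'] ([0.5706, 0.1719, 3.2273, np.float64(0.892)], 'lying')
0.57 [425, 243] hue 13.0 ['top'] ([0.5878, -0.2832, -0.032, np.float64(0.743)], 'stand')
0.46 [375, 227] hue 1.0 ['top', 'scene'] ([0.6253, -0.1644, 0.0972, np.float64(0.614)], 'stand')
```

Emit:
servo_tool(increments=[[0.3,0.001,0,0.03,0],[0.3,0,0,0.03,0],[0.3,0,0,0.015,0],[0.3,0,0,0.006,0],[0.3,0,0,0,0],[1,0,0,0,0],[1,0,0,0,0],[1,0,0,0,0],[1,0,0,0,0],[1,0,0,0,0],[1,0,0,0,0]])

```text
time_s: 28.7
ee_pos: [0.5389, -0.1635, 0.0227]
tcp_rot: [1.0, 0.009, 0.0, 0.0]
wrist_force: [-1.5, -1.1, 1.7]
opening: 0.0313
grip_force: 12.0
```

Emit:
servo_tool(increments=[[1,0,0,-0.015,0],[1,0,0,-0.015,0],[1,0,0,-0.015,0],[1,0,0,-0.018,0],[1,0,0,-0.02,0],[1,0,0,-0.02,0],[1,0,0,-0.02,0],[1,0,0,-0.02,0],[1,0,0,0,0],[1,0.014,0,0,0],[1,0.014,0,0,0],[1,0.0145,0,0,0],[1,0,0,0,0],[1,0,0,0.02,0],[1,0,0,0.015,0],[1,0,0,0.01,0],[1,0,0,0.01,0],[1,0,0,0,0],[1,0,0,0,0]])

```text
time_s: 31.08
ee_pos: [0.5815, -0.1626, 0.1109]
tcp_rot: [1.0, 0.009, 0.0, 0.0]
wrist_force: [1.0, -0.1, -3.0]
opening: 0.0311
grip_force: 12.0
```

Next: touch down, release, rise.

Emit:
servo_tool(increments=[[1,0,0,0.002,0],[1,0,0,0.002,0],[1,0,0,0.001,0],[1,0,0,0.001,0],[1,0,0,0,0],[0.5,0,0,0,0],[0.3,0,0,0,0],[0.3,0,0,0,0],[0.3,0,0,0,0],[0.3,0,0,-0.02,0],[0.3,0,0,-0.04,0],[0.3,0,0,-0.04,0],[0.3,0,0,0,0],[0.3,0,0,0,0]])

```text
time_s: 32.83
ee_pos: [0.581, -0.1623, 0.2043]
tcp_rot: [1.0, 0.009, -0.0, -0.0]
wrist_force: [-0.3, 0.2, -0.4]
opening: 0.0656
grip_force: 0.0
```

Run:
```python
from h import *
st(); bottles()
```

```text
32.83 [ 0.581  -0.1623  0.2043] phi 1.06 [-0.3  0.2 -0.4] 0.0656 0.0
0.88 [338, 249] hue 29.0 ['top', 'scene'] ([0.5773, -0.0521, 0.1214, np.float64(0.892)], 'lying')
0.87 [260, 247] hue 67.0 ['top', 'scene'] ([0.571, 0.1721, 3.2371, np.float64(0.914)], 'lying')
```

Emit:
servo_tool(increments=[[0.3,0,0,0,-4.8],[0.3,0.017,-0.037,0,0],[0.3,0.017,-0.037,0,0],[0.3,0.017,-0.036,0,0],[0.3,0,0,0,0],[0.3,0,0,0.05,0],[0.3,0,0,0.05,0],[0.3,0,0,0,0],[0.3,0,0,0,0],[0.3,0,0,0,0]])

```text
time_s: 34.28
ee_pos: [0.6225, -0.0486, 0.1074]
tcp_rot: [0.999, 0.051, 0.002, 0.001]
wrist_force: [0.2, -0.4, 0.3]
opening: 0.0658
grip_force: 0.0
```

Run:
```python
from h import *
st(); bottles()
```

```text
34.27 [ 0.6225 -0.0486  0.1074] phi 5.84 [ 0.2 -0.4  0.3] 0.0658 0.0
0.87 [257, 246] hue 67.0 ['top', 'scene'] ([0.5714, 0.1704, 3.2393, np.float64(0.886)], 'lying')
0.81 [378, 247] hue 4.0 ['top', 'scene'] ([0.5808, -0.1628, 0.006, np.float64(0.883)], 'stand')
0.56 [421, 245] hue 13.0 ['top', 'scene'] ([0.5873, -0.2819, 0.0298, np.float64(0.935)], 'stand')
0.54 [338, 240] hue 29.0 ['top', 'scene'] ([0.5991, -0.0525, -0.1061, np.float64(0.534)], 'stand')
```

Emit:
servo_tool(increments=[[0.3,-0.001,0,0.03,0],[0.3,0,0,0.03,0],[0.3,0,0,0.015,0],[0.3,0,0,0.007,0],[0.3,0,0,0,0],[1,0,0,0,0],[1,0,0,0,0],[1,0,0,0,0],[1,0,0,0,0],[1,0,0,0,0],[1,0,0,0,0]])

```text
time_s: 35.85
ee_pos: [0.6199, -0.048, 0.0227]
tcp_rot: [0.999, 0.051, 0.0, 0.0]
wrist_force: [-0.5, 0.5, 2.4]
opening: 0.0306
grip_force: 12.0
```

Emit:
servo_tool(increments=[[1,0,0,-0.015,0],[1,0,0,-0.015,0],[1,0,0,-0.015,0],[1,0,0,-0.018,0],[1,0,0,-0.02,0],[1,0,0,-0.02,0],[1,0,0,-0.02,0],[1,0,0,-0.02,0],[1,0,0,0,0],[1,-0.014,-0.001,0,0],[1,-0.014,-0.001,0,0],[1,-0.013,-0.001,0,0],[1,0,0,0,0],[1,0,0,0.02,0],[1,0,0,0.015,0],[1,0,0,0.01,0],[1,0,0,0.01,0],[1,0,0,0,0],[1,0,0,0,0]])

```text
time_s: 38.22
ee_pos: [0.5786, -0.0491, 0.1105]
tcp_rot: [0.999, 0.051, -0.0, -0.0]
wrist_force: [-0.0, 0.2, -4.3]
opening: 0.0311
grip_force: 12.0
```

Emit:
servo_tool(increments=[[1,0,0,0.002,0],[1,0,0,0.002,0],[1,0,0,0.001,0],[1,0,0,0.001,0],[1,0,0,0,0],[0.5,0,0,0,0],[0.3,0,0,0,0],[0.3,0,0,0,0],[0.3,0,0,0,0],[0.3,0,0,-0.02,0],[0.3,0,0,-0.04,0],[0.3,0,0,-0.04,0],[0.3,0,0,0,0],[0.3,0,0,0,0]])

```text
time_s: 39.98
ee_pos: [0.5784, -0.049, 0.2043]
tcp_rot: [0.999, 0.051, -0.0, -0.0]
wrist_force: [-1.0, 0.6, 0.6]
opening: 0.0654
grip_force: 0.0
```

Run:
```python
from h import *
st(); bottles()
```

```text
39.98 [ 0.5784 -0.049   0.2043] phi 5.86 [-1.   0.6  0.6] 0.0654 0.0
0.67 [420, 245] hue 13.0 ['top', 'scene'] ([0.5872, -0.2821, 0.0857, np.float64(0.917)], 'stand')
0.59 [257, 243] hue 67.0 ['top', 'scene'] ([0.5721, 0.1713, 3.238, np.float64(0.91)], 'lying')
0.54 [383, 248] hue 6.5 ['top', 'scene'] ([0.5802, -0.1621, 0.0076, np.float64(0.679)], 'stand')
```

Emit:
servo_tool(increments=[[0.3,-0.006,-0.044,0,0],[0.3,-0.006,-0.044,0,0],[0.3,-0.006,-0.044,0,0],[0.3,-0.005,-0.044,0,0],[0.3,-0.005,-0.044,0,0],[0.3,0,0,0,0],[0.3,0,0,0.05,0],[0.3,0,0,0.05,0],[0.3,0,0,0,0],[0.3,0,0,0,0],[0.3,0,0,0,0]])

```text
time_s: 41.55
ee_pos: [0.5303, 0.1668, 0.1071]
tcp_rot: [0.999, 0.051, 0.002, -0.0]
wrist_force: [-0.6, 0.8, -0.5]
opening: 0.0658
grip_force: 0.0
```

Run:
```python
from h import *
st(); bottles()
```

```text
41.55 [0.5303 0.1668 0.1071] phi 5.84 [-0.6  0.8 -0.5] 0.0658 0.0
0.83 [377, 247] hue 8.5 ['top', 'scene'] ([0.5805, -0.1626, 0.02, np.float64(0.939)], 'stand')
0.74 [335, 242] hue 23.0 ['top', 'scene'] ([0.5826, -0.0494, 0.0469, np.float64(0.905)], 'stand')
0.65 [422, 244] hue 13.0 ['top', 'scene'] ([0.5874, -0.2811, 0.0645, np.float64(0.845)], 'stand')
0.53 [256, 232] hue 68.0 ['top', 'scene'] ([0.5734, 0.1731, 3.205, np.float64(0.616)], 'lying')
```

Emit:
servo_tool(increments=[[0.3,-0.002,0,0.03,0],[0.3,0,0,0.03,0],[0.3,0,0,0.015,0],[0.3,0,0,0.007,0],[0.3,0,0,0,0],[1,0,0,0,0],[1,0,0,0,0],[1,0,0,0,0],[1,0,0,0,0],[1,0,0,0,0],[1,0,0,0,0]])

```text
time_s: 43.12
ee_pos: [0.5265, 0.1667, 0.0227]
tcp_rot: [0.999, 0.051, 0.0, -0.0]
wrist_force: [-0.7, 1.1, 3.1]
opening: 0.0311
grip_force: 12.0
```

Emit:
servo_tool(increments=[[1,0,0,-0.015,0],[1,0,0,-0.015,0],[1,0,0,-0.015,0],[1,0,0,-0.018,0],[1,0,0,-0.02,0],[1,0,0,-0.02,0],[1,0,0,-0.02,0],[1,0,0,-0.02,0],[1,0,0,0,0],[1,0.016,0.002,0,0],[1,0.016,0.002,0,0],[1,0.016,0.003,0,0],[1,0,0,0,0],[1,0,0,0.02,0],[1,0,0,0.015,0],[1,0,0,0.01,0],[1,0,0,0.01,0],[1,0,0,0,0],[1,0,0,0,0]])

```text
time_s: 45.5
ee_pos: [0.5751, 0.1647, 0.1109]
tcp_rot: [0.999, 0.051, 0.0, -0.0]
wrist_force: [0.1, -0.3, -3.7]
opening: 0.031
grip_force: 12.0
```

Emit:
servo_tool(increments=[[1,0,0,0.002,0],[1,0,0,0.002,0],[1,0,0,0.001,0],[1,0,0,0.001,0],[1,0,0,0,0],[0.5,0,0,0,0],[0.3,0,0,0,0],[0.3,0,0,0,0],[0.3,0,0,0,0],[0.3,0,0,-0.02,0],[0.3,0,0,-0.04,0],[0.3,0,0,-0.04,0],[0.3,0,0,-0.04,0],[0.3,0,0,0,0]])

```text
time_s: 47.25
ee_pos: [0.5772, 0.1649, 0.2503]
tcp_rot: [0.999, 0.051, 0.005, -0.0]
wrist_force: [-0.1, -0.2, -0.7]
opening: 0.0655
grip_force: 0.0
```

Emit:
servo_tool(increments=[[0.3,-0.05,0,0,0],[0.3,-0.05,0,0,0],[0.3,-0.04,0,0,0],[0.3,0,0,0,0],[0.3,0,0,0,0]])

```text
time_s: 47.88
ee_pos: [0.436, 0.1503, 0.2444]
tcp_rot: [0.999, 0.051, 0.0, -0.0]
wrist_force: [1.0, 0.2, -1.1]
opening: 0.0658
grip_force: 0.0
```

Run:
```python
from h import *
st(); shot('scene','s9'); bottles(); look('bridge','bridge',.004,[-.047]); look('s0','stand',.005,[0])
```

```text
47.88 [0.436  0.1503 0.2444] phi 5.86 [ 1.   0.2 -1.1] 0.0658 0.0
0.66 [378, 245] hue 5.0 ['top', 'scene'] ([0.5805, -0.163, 0.0342, np.float64(0.927)], 'stand')
0.59 [334, 243] hue 23.0 ['top', 'scene'] ([0.5827, -0.0498, 0.0614, np.float64(0.902)], 'stand')
0.52 [420, 244] hue 13.0 ['top', 'scene'] ([0.5875, -0.281, 0.036, np.float64(0.91)], 'stand')
0.41 [184, 272] hue 13.0 ['top', 'scene'] ([0.537, 0.4035, -0.1199, np.float64(0.327)], 'lying')
bridge [0.4911, -0.4092, -0.0569, np.float64(0.93)] {'top': [(0.78, [476, 276])], 'scene': [(0.7, [168, 257])]}
s0 [0.5748, 0.2903, -0.2921, np.float64(0.909)] {'top': [(0.63, [213, 245])], 'scene': [(0.68, [431, 253])]}
```

View pics/s9.png

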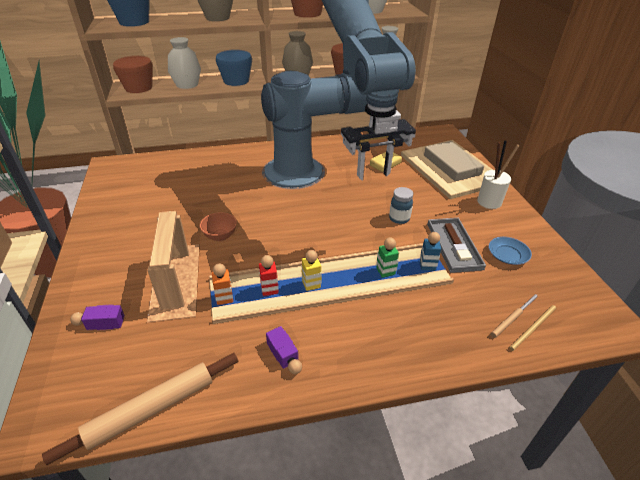

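Run:
```python
from h import *
B=bottles(); B=[f for f,_ in B if f[1]=='stand' and f[0][3]>.8]
g=[f for f in B if abs(f[0][1]-.165)<.03]
ok=len(g)>0 and all(abs(f[0][0]-(.5781-.02*(f[0][1]-.0062)))<.012 for f in B)
print(ok)
if ok: print(bot.close_job())
```

```text
0.83 [422, 245] hue 13.0 ['top', 'scene'] ([0.5876, -0.2814, 0.0387, np.float64(0.932)], 'stand')
0.78 [378, 244] hue 4.0 ['top', 'scene'] ([0.5799, -0.163, 0.0022, np.float64(0.906)], 'stand')
0.64 [337, 244] hue 23.0 ['top', 'scene'] ([0.5831, -0.0481, 0.0432, np.float64(0.873)], 'stand')
0.56 [258, 247] hue 66.0 ['top', 'scene'] ([0.5747, 0.1651, 0.0325, np.float64(0.905)], 'stand')
True
the job is handed in; nothing more can be done
None
```

The job is handed in: the brush is flat in the tray, the bridge is on the mat, and the red, yellow, green and orange bottles stand on the blue stripe. No white bottle was present, and I did not touch the standing blue bottle, the jar, the bowl or the dish.

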